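Load homogeniser probes into the soak bath

TASK

Get the homogeniser probes into the soak bath: first turn the clamp knob on the bath so that the clamp swings fully clear, and set the slotted cover on the bath so that it sits right down on the rim, level all round. Then take every probe from the rack, turn it so that its flat shank matches one of the slots, and lower it through until its collar rests flush on the cover. Finish with the clamp turned back fully over the cover's edge, and leave the test tube and the dish beside the work where they lie.

Things in the scene. Friction and masses are not known exactly. Their poses are not given: they have to be found in the camera images.
- bath_rim (a point): centre of the rim plane of the soak bath, an open steel trough fixed to the bench: 160 x 200 mm outside (x, y of this frame), walls 6 mm (mouth 148 x 188 mm), rim 85 mm above the bench. Axes are the bath's own: y runs along the bath to the end with the clamp, z up.
- clamp (a joint): swing clamp on a grey block at the bath's +y end; its vertical axis passes 135 mm from the bath's centre. 0 = the steel finger under the knob points straight over the bath and holds the cover down (it also blocks the cover from going on); grows anticlockwise seen from above to the stop at 1.4 rad, where the finger is clear. It is clear of the cover from about 1.1 rad. It stays where it is left; turns with about 0.06 N m.
- clamp_grip (a point): centre of the clamp's black knob bar, on the turning axis: an upright bar 15 mm thick (x), 56 mm long (y), 28 mm high (14 mm above and below this point), 129 mm above the bench. The point turns with the knob; its y axis lies along the bar, and the finger below points to its -y.
- cover: loose slotted steel cover for the bath, 0.4 kg: plate 170 (x) x 210 (y) x 8 mm, origin at the centre of the plate's underside, z up. Four tapered locating pins 12 mm long under its corners go just inside the bath's mouth (about 2 mm play each way); it fits either way round. It starts standing on its pins on the bench. Seated: origin at the bath_rim point, y along the bath's y.
- cover_handle (a point): grip point of the cover's black handle in its middle, 42 mm above the plate's underside: an upright bar 16 mm thick (cover's x), 52 mm long (cover's y), its top 12 mm above this point.
- rack: white rack on legs, fixed: 145 x 145 mm, top 80 mm above the bench, origin under its centre at bench height. Four round 36 mm holes at x, y = +-38 mm; the probes hang in it by their collars.
- slot0 (a point): centre of the upper mouth of a slot in a white square bush (54 mm, standing 14 mm proud) on the cover, at (40, 65, 22) mm in the cover's frame, turned -0.5 rad about its z. The through slot is 19.5 mm wide (x of this point) and 29.5 mm long (y), mouth chamfered 2 mm. Any probe may go in any slot.
- slot1 (a point): centre of the upper mouth of a slot in a white square bush (54 mm, standing 14 mm proud) on the cover, at (40, -65, 22) mm in the cover's frame, turned 0.4 rad about its z. The through slot is 19.5 mm wide (x of this point) and 29.5 mm long (y), mouth chamfered 2 mm. Any probe may go in any slot.
- slot2 (a point): centre of the upper mouth of a slot in a white square bush (54 mm, standing 14 mm proud) on the cover, at (-40, 65, 22) mm in the cover's frame, turned 0.8 rad about its z. The through slot is 19.5 mm wide (x of this point) and 29.5 mm long (y), mouth chamfered 2 mm. Any probe may go in any slot.
- slot3 (a point): centre of the upper mouth of a slot in a white square bush (54 mm, standing 14 mm proud) on the cover, at (-40, -65, 22) mm in the cover's frame, turned -1.0 rad about its z. The through slot is 19.5 mm wide (x of this point) and 29.5 mm long (y), mouth chamfered 2 mm. Any probe may go in any slot.
- probe0: homogeniser probe, upright, 115 mm tall, 0.14 kg (may be absent). Origin at the tip of its rounded foot, on its axis, z up. A flat steel shank 16 (x) x 26 mm (y) runs from there to 65 mm, where the underside of a round collar lies (46 mm dia, 8 mm thick); above the collar, from 73 to 115 mm, is a grey grip 18 (x) x 28 mm (y). A half turn makes no difference. It starts hanging in the rack at any yaw, foot 15 mm above the bench; all probes are alike.
- probe1: homogeniser probe, upright, 115 mm tall, 0.14 kg (may be absent). Origin at the tip of its rounded foot, on its axis, z up. A flat steel shank 16 (x) x 26 mm (y) runs from there to 65 mm, where the underside of a round collar lies (46 mm dia, 8 mm thick); above the collar, from 73 to 115 mm, is a grey grip 18 (x) x 28 mm (y). A half turn makes no difference. It starts hanging in the rack at any yaw, foot 15 mm above the bench; all probes are alike.
- probe2: homogeniser probe, upright, 115 mm tall, 0.14 kg (may be absent). Origin at the tip of its rounded foot, on its axis, z up. A flat steel shank 16 (x) x 26 mm (y) runs from there to 65 mm, where the underside of a round collar lies (46 mm dia, 8 mm thick); above the collar, from 73 to 115 mm, is a grey grip 18 (x) x 28 mm (y). A half turn makes no difference. It starts hanging in the rack at any yaw, foot 15 mm above the bench; all probes are alike.
- probe3: homogeniser probe, upright, 115 mm tall, 0.14 kg (may be absent). Origin at the tip of its rounded foot, on its axis, z up. A flat steel shank 16 (x) x 26 mm (y) runs from there to 65 mm, where the underside of a round collar lies (46 mm dia, 8 mm thick); above the collar, from 73 to 115 mm, is a grey grip 18 (x) x 28 mm (y). A half turn makes no difference. It starts hanging in the rack at any yaw, foot 15 mm above the bench; all probes are alike.
- tube_near: closed test tube lying at the front edge, 193 mm long; a bystander
- dish: 93 mm culture dish beyond the rack; a bystander

How it is judged (in metres and radians):
On the way, in this order (a step that is already met when the one before it is completed fails the run):
1. the clamp is swung clear (past 1.1 rad) (value of joint clamp above 1.1 rad), for 0.2 s.
2. the cover sits on the bath's rim, level (z of cover in the frame of bath_rim between -0.003 and 0.003 m and horizontal distance between cover and bath_rim below 0.006 m and angle between cover's own z axis and vertical below 0.03 rad), for 0.2 s.
At the end, for the whole second after the job is handed in: Cover on the rim (height 3 mm, plane 6 mm, tilt 0.03 rad); every probe present in a slot, collar on the bush (height -4 to +3 mm, 6 mm off centre, in line within 0.15 rad, tilt 0.06 rad), at rest; clamp within 0.15 rad of straight over the cover (all of step 2 and value of joint clamp below 0.15 rad and ((horizontal distance between probe0 and slot0 below 0.006 m and z of probe0 in the frame of slot0 between -0.069 and -0.062 m and angle between the y axis of probe0 and the y axis of slot0, either way round below 0.15 rad) or (horizontal distance between probe0 and slot1 below 0.006 m and z of probe0 in the frame of slot1 between -0.069 and -0.062 m and angle between the y axis of probe0 and the y axis of slot1, either way round below 0.15 rad) or (horizontal distance between probe0 and slot2 below 0.006 m and z of probe0 in the frame of slot2 between -0.069 and -0.062 m and angle between the y axis of probe0 and the y axis of slot2, either way round below 0.15 rad) or (horizontal distance between probe0 and slot3 below 0.006 m and z of probe0 in the frame of slot3 between -0.069 and -0.062 m and angle between the y axis of probe0 and the y axis of slot3, either way round below 0.15 rad)) and angle between each of probe0, probe1, probe2, probe3's own z axis and vertical below 0.06 rad and linear speed of each of probe0, probe1, probe2, probe3 below 0.02 m/s and ((horizontal distance between probe1 and slot0 below 0.006 m and z of probe1 in the frame of slot0 between -0.069 and -0.062 m and angle between the y axis of probe1 and the y axis of slot0, either way round below 0.15 rad) or (horizontal distance between probe1 and slot1 below 0.006 m and z of probe1 in the frame of slot1 between -0.069 and -0.062 m and angle between the y axis of probe1 and the y axis of slot1, either way round below 0.15 rad) or (horizontal distance between probe1 and slot2 below 0.006 m and z of probe1 in the frame of slot2 between -0.069 and -0.062 m and angle between the y axis of probe1 and the y axis of slot2, either way round below 0.15 rad) or (horizontal distance between probe1 and slot3 below 0.006 m and z of probe1 in the frame of slot3 between -0.069 and -0.062 m and angle between the y axis of probe1 and the y axis of slot3, either way round below 0.15 rad)) and ((horizontal distance between probe2 and slot0 below 0.006 m and z of probe2 in the frame of slot0 between -0.069 and -0.062 m and angle between the y axis of probe2 and the y axis of slot0, either way round below 0.15 rad) or (horizontal distance between probe2 and slot1 below 0.006 m and z of probe2 in the frame of slot1 between -0.069 and -0.062 m and angle between the y axis of probe2 and the y axis of slot1, either way round below 0.15 rad) or (horizontal distance between probe2 and slot2 below 0.006 m and z of probe2 in the frame of slot2 between -0.069 and -0.062 m and angle between the y axis of probe2 and the y axis of slot2, either way round below 0.15 rad) or (horizontal distance between probe2 and slot3 below 0.006 m and z of probe2 in the frame of slot3 between -0.069 and -0.062 m and angle between the y axis of probe2 and the y axis of slot3, either way round below 0.15 rad)) and ((horizontal distance between probe3 and slot0 below 0.006 m and z of probe3 in the frame of slot0 between -0.069 and -0.062 m and angle between the y axis of probe3 and the y axis of slot0, either way round below 0.15 rad) or (horizontal distance between probe3 and slot1 below 0.006 m and z of probe3 in the frame of slot1 between -0.069 and -0.062 m and angle between the y axis of probe3 and the y axis of slot1, either way round below 0.15 rad) or (horizontal distance between probe3 and slot2 below 0.006 m and z of probe3 in the frame of slot2 between -0.069 and -0.062 m and angle between the y axis of probe3 and the y axis of slot2, either way round below 0.15 rad) or (horizontal distance between probe3 and slot3 below 0.006 m and z of probe3 in the frame of slot3 between -0.069 and -0.062 m and angle between the y axis of probe3 and the y axis of slot3, either way round below 0.15 rad))); the robot touches nothing.
It fails at once if the test tube is pushed more than 5 cm (distance of tube_near from where it was at the start of the episode above 0.05 m).
It fails at once if the dish is pushed more than 5 cm (distance of dish from where it was at the start of the episode above 0.05 m).
Of probe0, probe1, probe2, probe3 only 2 to 4 are there at a start; the rules pass over those that are not, and their reading is None.
At some moment in a run one of cover may be knocked a few centimetres aside while the robot is not near it.
It also fails if it takes over 210 s, if anything falls off the work surface, if the arm or the gripper's body presses on something with over 40 N, if the wrist force passes 120 N, or if a joint passes its speed limit or range.

ROBOT

A 6-joint arm with a two-finger parallel gripper is mounted at the origin on a cart in front of the work surface, level with it; the furniture and walls round the work are solid. World frame = base frame: x ahead of the robot, y to its left, z up, the work surface at z = 0. Lengths are in mm, angles in rad, forces in N, time in s.
With the tool pointing down it reaches from about 350 to 775 mm from the base axis. Payload 7.3 kg.
Tool frame: the origin (TCP) lies at the very end of the fingers, on their centre line; the grasp point (between the pads) lies 19 mm behind it; z points along the fingers, y is the direction in which the jaws open and shut (so a half turn about z gives the same grasp; the last joint's range is limited). The gripper opens to 92 mm and grips with 3 to 60 N. Pads are 19 mm wide; open, the fingers measure 130 mm over their backs; the gripper's body (75 mm by 190 mm) begins 47 mm behind the grasp point.
Start: joints at [-1.3, 0.342, 1.524, -0, 1.275, -0.146], TCP at [212.563, -480.064, 226.741] pointing down, gripper open.
Joint ranges: [-2.53, 2.53], [-0.77, 2.02], [0.04, 2.7], [-1, 4.14], [0.28, 2.66], [-3.11, 3.11]. Speed limits (rad/s): [2.57, 2.57, 3.14, 3.14, 3.14, 3.14].

INTERFACE

Orientations are given as a rotation vector (axis times angle).
In Python, from station import env, eoat, imaging gives the robot as it stands. The module is installed in compiled form; this text tells all that it offers. Calls block until the motion is done:
- env.move_to(position, orientation): joint-space move of the TCP to a pose.
- env.line_to(position, frame=None, vel=150, force_limit=None): straight line of the TCP; frame=None keeps the orientation; vel is the mean speed in mm/s. With force_limit (N) it stops when the force on the tool has changed by that much, and returns True; else False.
- env.move_joints(angles): joint-space move.
- eoat.gripper_to(opening, grasp_force=None): opening from 0.0 (shut) to 1.0 (fully open); grasp_force is the grip in N (None keeps the last); returns when the fingers have stopped.
- env.hold(seconds).
- env.solve_ik(position, orientation): joint angles nearest the present ones, or None.
- imaging.grab_frame(name): name is "scene" or "top"; returns the picture (384x512x3 uint8, red, green, blue); there is no depth.
- imaging.calibration(name): a dict with "vfov" (degrees; the focal length in pixels is half the picture's height over the tangent of half this angle, whatever the lens; pixels are square), "cx", "cy" (the principal point, pixels), "dist_coeffs" ([k1, k2, p1, p2, k3] as OpenCV has them; the pictures are not rectified), "camera_from_world" (4x4, takes a point from world to camera coordinates). Camera axes: x right, y up, looking along -z (the intrinsics and any distortion apply to the point x, -y, -z); pixel columns grow to the right and rows downward; lengths in mm; the calibration is good to about 2 mm. A picture is of the moment at which its call begins. calibration takes no time and is no camera call.
A pose or a line that the arm cannot do raises env.PlanningError and nothing moves.
- env.sign_off(): hands the job in, once; it reports no verdict.
Readings, each from a call of its own:
- env.get_time(): time.
- env.get_qpos(): joint angles.
- env.get_joint_vel(): joint speeds.
- env.get_tau(): joint torques, N m.
- env.get_position(): TCP position.
- env.get_tool_rot(): TCP orientation.
- env.get_ft_force(): force on the tool from outside, world axes, zero at the start.
- env.get_torque(): the same for the moment, N m.
- env.get_gripper_width(): opening from 0.0 (shut) to 1.0 (fully open).
Only numpy, scipy, OpenCV 4.12 (cv2) and the standard library are available. Lean on these libraries where they do the work, as an engineer would, in place of code of your own. Each camera call takes 0.05 s, during which the arm holds its last target. There are 200 camera calls.

## Working session

There is one attempt and no reset: what is moved stays moved. The work goes in short steps, each a Python script; the robot and the scene stay as the last script left them, time stands still between calls to the robot, and variables do not carry over. Pictures are saved under pics/ and viewed, about 12 in all and at most 16, crops included, and the job is handed in when it is done.

```bash
mkdir -p pics; ls; python3 - <<'E'
from station import env, eoat, imaging
import cv2, numpy as np
for n in("scene","top"):
    f=imaging.grab_frame(n); cv2.imwrite(f"pics/{n}0.png",cv2.resize(f[:,:,::-1],(800,600),interpolation=cv2.INTER_CUBIC))
    np.save(f"pics/{n}0.npy",f)
    c=imaging.calibration(n); print(n,c)
    M=np.linalg.inv(c["camera_from_world"]); print(M[:3,3])
print(env.get_time(),env.get_tool_rot())
E
```

```text
pics
scene {'vfov': 47.68783322889921, 'cx': 242.41932877235587, 'cy': 200.79389694899913, 'dist_coeffs': array([-0.09767822,  0.        ,  0.        ,  0.        ,  0.        ]), 'camera_from_world': array([[ 5.97989093e-01, -8.01304597e-01, -1.78881987e-02,
        -2.84976624e+02],
       [ 6.10236546e-01,  4.40704527e-01,  6.58324295e-01,
        -4.21130868e+02],
       [-5.19634873e-01, -4.04586781e-01,  7.52521850e-01,
        -1.09946093e+03],
       [ 0.00000000e+00,  0.00000000e+00,  0.00000000e+00,
         1.00000000e+00]])}
[-143.91588009 -487.5861565  1099.51133528]
top {'vfov': 49.157195714707406, 'cx': 259.46487436628354, 'cy': 190.8502284340393, 'dist_coeffs': array([0.05347756, 0.        , 0.        , 0.        , 0.        ]), 'camera_from_world': array([[ 8.71147819e-03, -9.99940406e-01, -6.57990745e-03,
         2.41585538e+01],
       [ 9.84243249e-01,  7.41222039e-03,  1.76664330e-01,
        -5.55673528e+02],
       [-1.76605030e-01, -8.01523694e-03,  9.84249165e-01,
        -1.20068722e+03],
       [ 0.00000000e+00,  0.00000000e+00,  0.00000000e+00,
         1.00000000e+00]])}
[ 334.66006087   18.65209618 1280.10204214]
0.1 [-3.07229961e+00 -6.49653767e-01  1.29260115e-04]
```

View pics/top0.png

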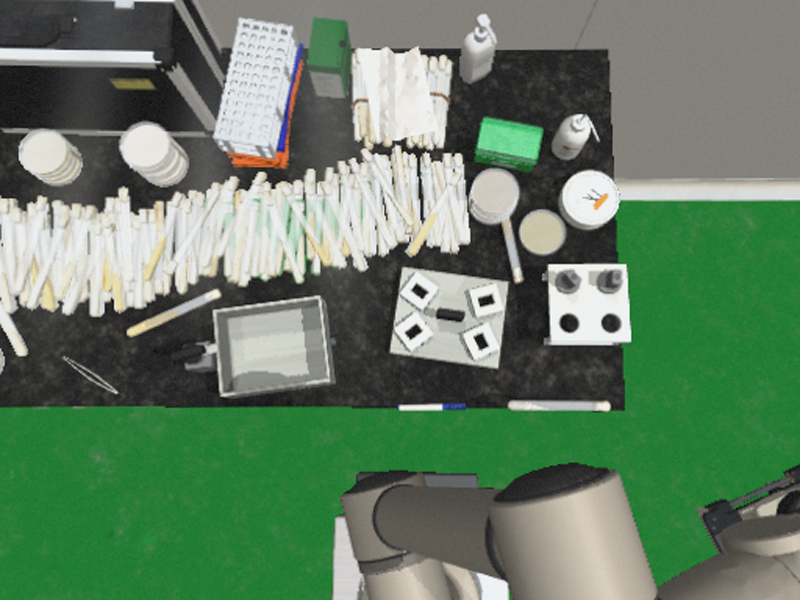

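View pics/scene0.png

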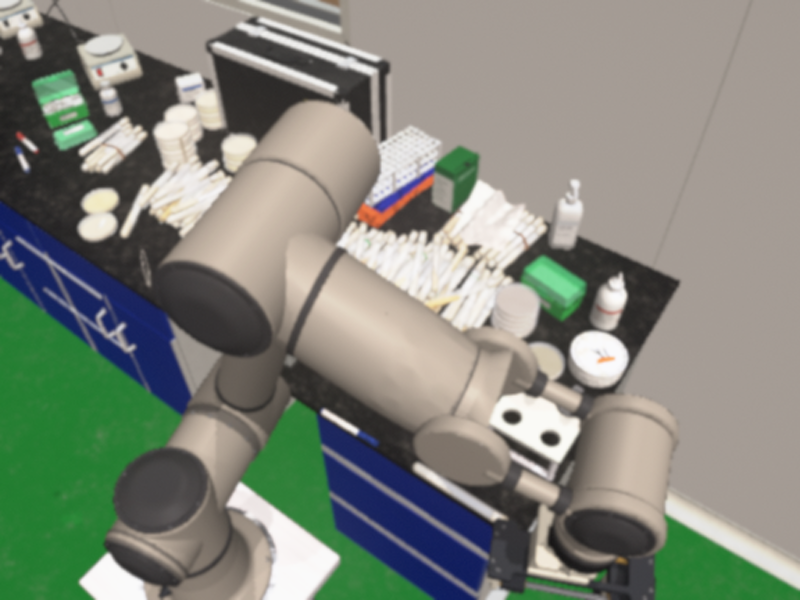

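The top view shows the bath at (272,346) with its clamp at (190,354), the cover at (450,315), and the rack at (590,305) with two probes at (568,280) and (610,280). The tube is at (560,406) and the dish at (541,231). The scene view is blurred and mostly blocked by the arm.

```bash
cat > h.py <<'E'
from station import env, eoat, imaging
import cv2, numpy as np
from scipy.spatial.transform import Rotation as R
def cam(n="top"):
    c=imaging.calibration(n); f=192/np.tan(np.radians(c["vfov"]/2))
    K=np.array([[f,0,c["cx"]],[0,f,c["cy"]],[0,0,1]]); return K,np.array(c["dist_coeffs"],float),np.array(c["camera_from_world"])
def ray(px,z,n="top"):
    """pixels (N,2) -> world points on plane z"""
    K,d,T=cam(n); u=cv2.undistortPoints(np.array(px,float).reshape(-1,1,2),K,d,None,None).reshape(-1,2)
    D=np.c_[u[:,0],-u[:,1],-np.ones(len(u))]@T[:3,:3]; o=-T[:3,:3].T@T[:3,3]
    return o+D*((z-o[2])/D[:,2])[:,None]
def proj(P,n="top"):
    K,d,T=cam(n); C=np.array(P,float).reshape(-1,3)@T[:3,:3].T+T[:3,3]
    return cv2.projectPoints(C*[1,-1,-1],np.zeros(3),np.zeros(3),K,d)[0].reshape(-1,2)
def crop(f,x0,y0,w,h,s,name):
    cv2.imwrite(name,cv2.resize(f[y0:y0+h,x0:x0+w,::-1],None,fx=s,fy=s,interpolation=cv2.INTER_CUBIC))
E
python3 - <<'E'
from h import *
f=np.load("pics/top0.npy")
crop(f,95,180,130,90,6,"pics/c1.png"); crop(f,245,160,160,110,5,"pics/c2.png")
E
```

```text
(no output)
```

View pics/c1.png

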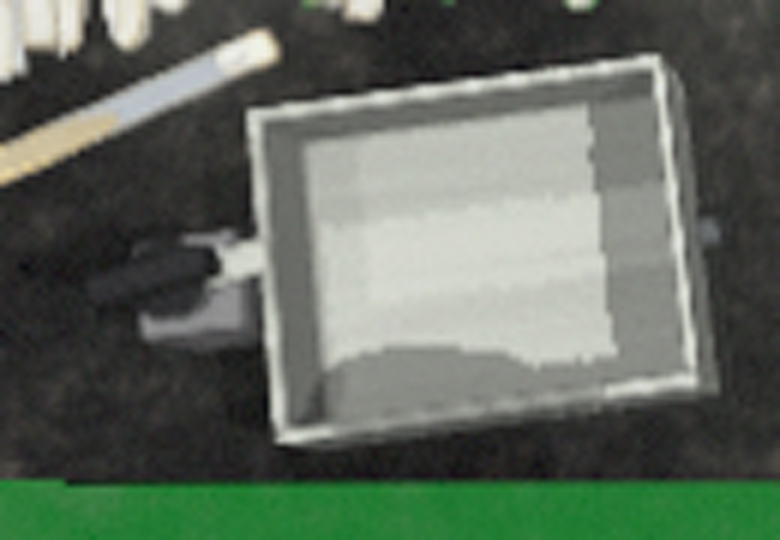

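View pics/c2.png

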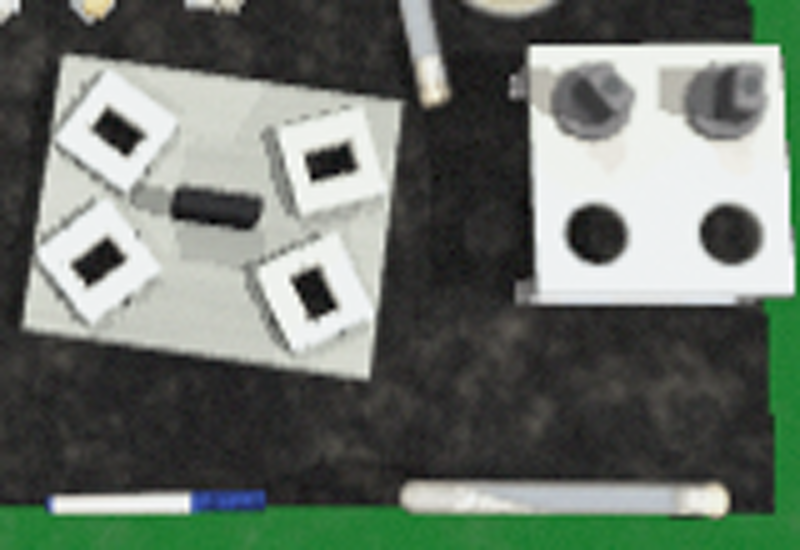

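The crops show the bath's rim corners, the knob bar at (155,270) in crop 1 with its white finger lying over the rim, four slots and the handle, and the two probes with dark collars at (592,102) and (725,100) in crop 2.

```bash
python3 - <<'E'
from h import *
np.set_printoptions(precision=1,suppress=True)
f=np.load("pics/top0.npy")
def up(p,s,o): return (np.array(p,float)+.5)/s-.5+o
def sides(P): return np.linalg.norm(np.roll(P,-1,0)-P,axis=1)
B=ray(up([(246,108),(662,56),(700,386),(278,444)],6,[95,180]),85); print("bath",B,sides(B),B.mean(0))
C=ray(up([(62,55),(404,100),(370,380),(22,328)],5,[245,160]),20); print("cover",C,sides(C),C.mean(0))
S=ray(up([(118,130),(330,160),(315,292),(98,260)],5,[245,160]),34); print("slots",S,sides(S),S.mean(0))
# black handle
H=ray(up([(216,205)],5,[245,160]),64); print("handle",H)
kn=ray(up([(155,272)],6,[95,180]),143); print("knob",kn)
Hh=ray(up([(597,234),(731,234)],5,[245,160]),80); print("holes",Hh)
Pc=ray(up([(592,102),(725,102)],5,[245,160]),84);print("collars",Pc)
g=f[160:195,345:405].astype(int); 
# rack plate corners
Rk=ray(up([(530,45),(780,45),(796,296),(535,293)],5,[245,160]),80);print("rack",Rk,sides(Rk))
crop(f,348,165,55,30,14,"pics/c3.png")
E
```

```text
bath [[526.7 384.6  85. ]
 [553.6 186.3  85. ]
 [395.7 163.3  85. ]
 [367.7 359.6  85. ]] [200.  159.6 198.3 161. ] [460.9 273.5  85. ]
cover [[ 624.    37.    20. ]
 [ 597.2 -172.4   20. ]
 [ 426.4 -148.8   20. ]
 [ 455.7   59.4   20. ]] [211.1 172.5 210.3 169.8] [525.8 -56.2  20. ]
slots [[ 574.6    2.5   34. ]
 [ 557.1 -125.1   34. ]
 [ 477.2 -115.2   34. ]
 [ 495.4   14.1   34. ]] [128.9  80.5 130.5  80.1] [526.1 -55.9  34. ]
handle [[524.5 -54.7  64. ]]
knob [[442.3 402.8 143. ]]
holes [[ 506.9 -272.1   80. ]
 [ 507.6 -348.2   80. ]]
collars [[ 583.4 -271.    84. ]
 [ 583.9 -347.1   84. ]]
rack [[ 618.  -237.2   80. ]
 [ 618.8 -381.4   80. ]
 [ 472.3 -383.    80. ]
 [ 472.5 -235.7   80. ]] [144.3 146.5 147.3 145.5]
```

View pics/c3.png

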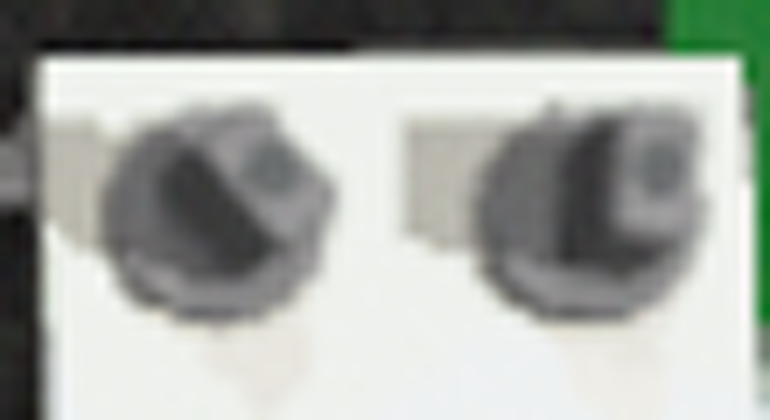

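Every size checks: bath 200x160, cover 211x171, slots 129x80, hole pitch 76, rack 145. Clamp first.

```bash
cat >> h.py <<'E'
def ori(psi):
    """tool down, jaws along x of an object with yaw psi"""
    return (R.from_euler('z',psi+np.pi/2)*R.from_euler('x',np.pi)).as_rotvec()
def st(t=""):
    print(t,"t",round(env.get_time(),1),"p",np.round(env.get_position(),1),"F",np.round(env.get_ft_force(),1),"w",round(env.get_gripper_width(),3))
BATH=np.array([460.9,273.5]); PB=0.142
KN=BATH+135*np.array([-np.sin(PB),np.cos(PB)])
E
python3 - <<'E'
from h import *
env.move_to([*KN,240],ori(.18)); eoat.gripper_to(.5)
hit=env.line_to([*KN,119],vel=100,force_limit=8); st(f"down {hit}")
if not hit:
    eoat.gripper_to(0,25); st("grip")
    for a in np.linspace(.3,1.37,4): env.move_to([*KN,119],ori(PB+a)); st(f"turn {a:.2f} M{env.get_torque()}")
    eoat.gripper_to(.5); env.line_to([*KN,240]); st()
env.move_to([400,-100,300],ori(0)) 
f=imaging.grab_frame("top"); np.save("pics/top1.npy",f)
crop(f,95,180,130,90,6,"pics/c4.png")
f=imaging.grab_frame("scene"); np.save("pics/scene1.npy",f)
st()
E
```

```text
down False t 5.6 p [442.2 407.4 119.7] F [-0.6 -0.1  0.2] w 0.497
grip t 6.2 p [441.1 407.2 119. ] F [-4.   1.2  2.9] w 0.164
turn 0.30 M[0.3938407  0.64621257 0.06679263] t 6.5 p [441.4 407.5 119. ] F [-4.9  3.2  1.8] w 0.163
turn 0.66 M[0.67594723 0.39171181 0.09020049] t 7.0 p [441.9 407.8 119. ] F [-3.1  4.3  1.1] w 0.163
turn 1.01 M[0.99221453 0.19146963 0.0530627 ] t 7.4 p [442.2 408.3 119. ] F [-1.4  6.7 -1. ] w 0.162
turn 1.37 M[1.33294116 0.14821028 0.0521929 ] t 7.8 p [442.3 408.8 119. ] F [-0.6  8.1 -2.3] w 0.159
 t 9.5 p [441.4 406.8 238.9] F [ 0.6  0.4 -0.3] w 0.503
 t 11.5 p [400.3 -99.5 299.9] F [-0.6 -0.5  0. ] w 0.499
```

View pics/c4.png

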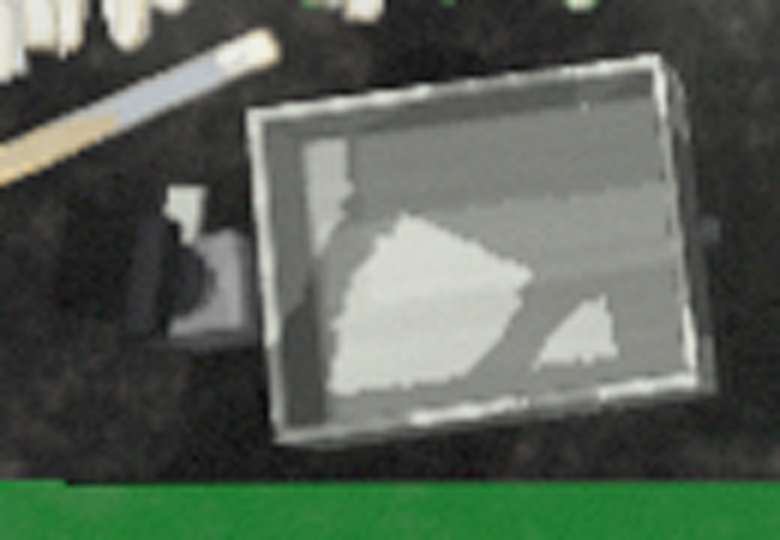

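The clamp is clear: the knob bar now lies vertical at (150,275) and the finger points up at (187,210). The grip forces put the true axis near (441, 409), 1–2 mm off the camera fix, so I'll shift the bath by the same amount. Next I re-measure the cover with the arm out of the way and grasp it.

```bash
cat >> h.py <<'E'
BATH=np.array([460.3,275.0])
def bushes(f,z,roi):
    x0,y0,x1,y1=roi
    m=(f.min(2)>200).astype(np.uint8); mm=np.zeros_like(m); mm[y0:y1,x0:x1]=m[y0:y1,x0:x1]
    out=[]
    for c in cv2.findContours(mm,cv2.RETR_EXTERNAL,cv2.CHAIN_APPROX_NONE)[0]:
        (cx,cy),(w,h),a=cv2.minAreaRect(c)
        if 14<w<26 and 14<h<26: out.append(ray([(cx,cy)],z)[0])
    return np.array(out)
def cover_fit(f,z,roi):
    """centre and yaw of cover (mod pi) from its bush centres"""
    P=bushes(f,z,roi)[:,:2]; c,(w,h),a=cv2.minAreaRect(P.astype(np.float32))
    b=cv2.boxPoints((c,(w,h),a)); e=[b[1]-b[0],b[2]-b[1]]; e=max(e,key=np.linalg.norm)
    psi=np.arctan2(-e[0],e[1]); psi=(psi+np.pi/2)%np.pi-np.pi/2
    print("bushes",P.round(1).tolist(),"size",np.round([w,h],1),"c",np.round(c,1),"psi",round(psi,3)); return np.array(c),psi
E
python3 - <<'E'
from h import *
env.move_to([260,-430,300],ori(-1.)) 
f=imaging.grab_frame("top"); np.save("pics/top2.npy",f)
crop(f,225,150,160,110,5,"pics/c5.png")
c,psi=cover_fit(np.load("pics/top0.npy"),34,(240,165,330,240))
c,psi=cover_fit(f,34,(230,150,340,250))
E
```

```text
bushes [[557.2, -128.2]] size [0. 0.] c [ 557.2 -128.2] psi 0.0
bushes [[559.4, -135.3], [575.2, 2.5]] size [138.7   0. ] c [567.3 -66.4] psi -0.114
```

View pics/c5.png

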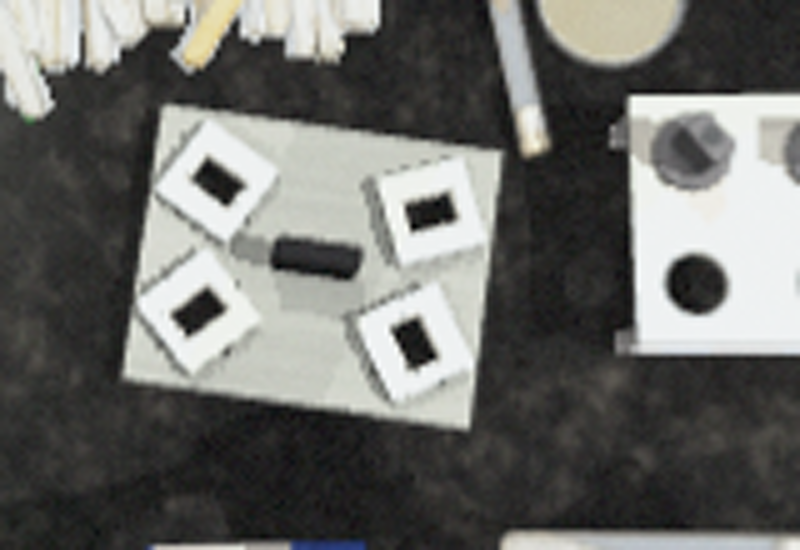

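The cover hasn't moved, so I grasp it and seat it.

```bash
python3 - <<'E'
from h import *
c=np.array([525.6,-54.8]); psi=-.138
eoat.gripper_to(.5)
env.move_to([*c,150],ori(psi)); 
hit=env.line_to([*c,35],vel=80,force_limit=8); st(f"down {hit}")
assert not hit
eoat.gripper_to(0,50); st("grip")
env.line_to([*c,60],vel=40); env.hold(.3); st("lift")
env.line_to([*c,205],vel=120)
env.line_to([*BATH,205],ori(PB),vel=150); env.hold(.3); st("above")
env.line_to([*BATH,125],vel=80); env.hold(.2)
hit=env.line_to([*BATH,104],vel=20,force_limit=12); st(f"seat {hit}")
E
```

```text
down False t 16.4 p [525.9 -54.9  35.5] F [ 0.9  0.  -0. ] w 0.5
grip t 17.0 p [525.3 -54.7  35. ] F [-2.   0.2  1.5] w 0.171
lift t 18.1 p [525.5 -54.8  59.8] F [ 0.9  0.  -4.6] w 0.172
above t 22.1 p [460.4 274.8 205. ] F [-0.1  0.  -4.7] w 0.173
seat True t 24.3 p [460.2 274.9 108.1] F [-1.7 -0.2  6.2] w 0.174
```

Seated at TCP 108.1 mm, as expected (108). Releasing and checking.

```bash
cat >> h.py <<'E'
def slots(f,z,roi):
    x0,y0,x1,y1=roi; m=(f[y0:y1,x0:x1].max(2)<95).astype(np.uint8); out=[]
    n,l,s,ce=cv2.connectedComponentsWithStats(m)
    for i in range(1,n):
        if 25<s[i,4]<110:
            ys,xs=np.where(l==i); (a,b),(w,h),_=cv2.minAreaRect(np.c_[xs,ys].astype(np.float32))
            if max(w,h)<16: out.append([*ray([(ce[i,0]+x0,ce[i,1]+y0)],z)[0][:2],s[i,4],round(w+1,1),round(h+1,1)])
    return np.array(out)
E
python3 - <<'E'
from h import *
np.set_printoptions(precision=1,suppress=True)
eoat.gripper_to(.5); env.line_to([*BATH,220]); st()
env.move_to([500,-230,300],ori(-.9))
f=imaging.grab_frame("top"); np.save("pics/top3.npy",f)
crop(f,95,170,130,100,6,"pics/c6.png")
print(slots(np.load("pics/top2.npy"),34,(245,170,325,235)))
print(slots(f,107,(135,180,220,255)))
for s,(a,b) in enumerate([(40,65),(40,-65),(-40,65),(-40,-65)]):
    v=BATH+R.from_euler('z',PB).as_matrix()[:2,:2]@[a,b]; print(s,v,proj([*v,107]))
E
```

```text
t 25.9 p [459.8 274.8 219.1] F [ 0.7 -0.1 -0.2] w 0.501
[[ 573.1    3.1   46.     9.4    6.2]
 [ 555.8 -125.    46.     5.7    9.9]
 [ 494.5   13.7   47.     6.2    9.6]
 [ 476.3 -114.7   46.     9.     5.9]]
[]
0 [490.7 345. ] [[146.6 209.1]]
1 [509.1 216.3] [[192.7 202.9]]
2 [411.5 333.7] [[149.  237.4]]
3 [429.9 205. ] [[195.7 231. ]]
```

View pics/c6.png

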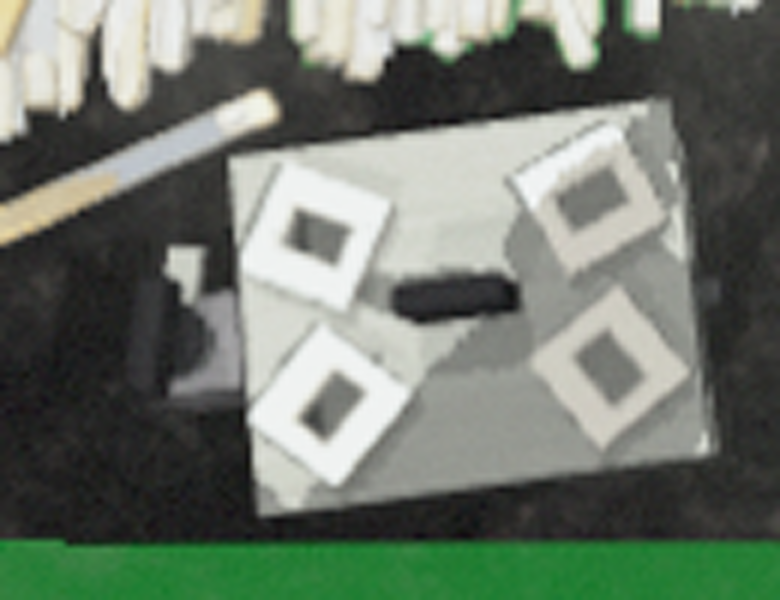

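The cover sits level on the rim, with all four bushes visible and slot centres within about 1 px of prediction. The contact-derived bath centre is (460.2, 275.1). Next is probe A into slot 3, checking the cover for a knock before inserting.

```bash
cat >> h.py <<'E'
BATH=np.array([460.2,275.1])
def Rz(a): return R.from_euler('z',a).as_matrix()[:2,:2]
SL=[((40,65),-.5),((40,-65),.4),((-40,65),.8),((-40,-65),-1.0)]
def slot(i): return BATH+Rz(PB)@SL[i][0], PB+SL[i][1]
def knock(f):
    r=np.load("pics/top3.npy"); g=lambda a: cv2.Canny(a[180:262,130:218].copy(),60,150).astype(np.float32)
    s=cv2.phaseCorrelate(g(r),g(f)); print("cover shift px",np.round(s[0],2),"resp",round(s[1],2))
def pick(c,psi):
    eoat.gripper_to(.42); env.move_to([*c,190],ori(psi))
    if env.line_to([*c,94],vel=80,force_limit=6): st("HIT"); raise SystemExit
    eoat.gripper_to(0,30); env.hold(.2); st("grip")
    env.line_to([*c,250],vel=120); env.hold(.3); st("lifted")
def insert(i):
    c,psi=slot(i); env.line_to([*c,250],ori(psi),vel=150); env.line_to([*c,197],vel=100); env.hold(.3); st("over slot")
    hit=env.line_to([*c,120.5],vel=30,force_limit=8); st(f"insert {hit}")
E
python3 - <<'E'
from h import *
P=ray((np.array([(270,172),(657,170)])+.5)/14-.5+[348,165],130); print(P.round(1))
pick(P[0,:2],-.95)
f=imaging.grab_frame("top"); knock(f); crop(f,95,170,130,100,6,"pics/c7.png"); np.save("pics/top4.npy",f)
insert(3)
E
```

```text
[[ 583.  -270.7  130. ]
 [ 583.9 -346.8  130. ]]
grip t 30.9 p [ 583.  -270.6   94.2] F [-0.6  1.8  3.5] w 0.193
lifted t 32.6 p [ 582.9 -270.7  249.7] F [-0.2 -0.7 -1.4] w 0.195
cover shift px [-0.13  0.06] resp 0.77
over slot t 37.1 p [430.  205.2 197.4] F [ 0.3  0.4 -2.6] w 0.194
insert True t 39.6 p [429.8 205.1 121.2] F [-0.3 -0.   4.2] w 0.196
```

Probe A is seated at 121.2 (expected 121). Now probe B into slot 1.

```bash
python3 - <<'E'
from h import *
eoat.gripper_to(.42); c,_=slot(3); env.line_to([*c,250],vel=120)
pick(np.array([583.9,-346.8]),1.6)
f=imaging.grab_frame("top"); knock(f); crop(f,95,170,130,100,6,"pics/c7.png"); np.save("pics/top4.npy",f)
E
```

```text
grip t 46.5 p [ 584.  -346.8   94.3] F [0.6 1.2 2.6] w 0.193
lifted t 48.2 p [ 583.9 -346.8  249.7] F [-0.7  0.2 -1.7] w 0.192
cover shift px [0.07 0.23] resp 0.57
```

View pics/c7.png

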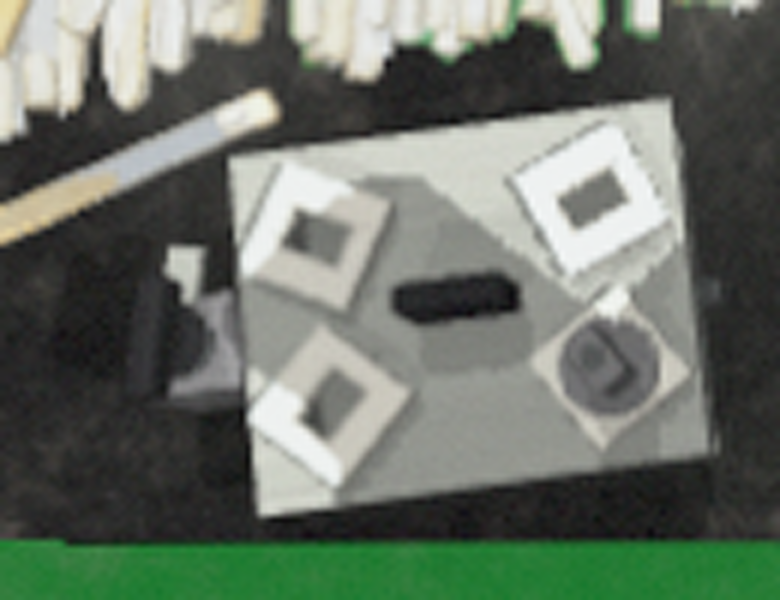

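The cover hasn't moved, and probe A sits flush and centred on its bush at (610,368). Inserting B, then closing the clamp.

```bash
python3 - <<'E'
from h import *
insert(1)
if 119.5<env.get_position()[2]<123:
    eoat.gripper_to(.42); c,_=slot(1); env.line_to([*c,250],vel=120); st("released")
    K=np.array([441.2,408.5])
    env.move_to([*K,240],ori(PB+1.37)); eoat.gripper_to(.5)
    hit=env.line_to([*K,119],vel=100,force_limit=8); st(f"down {hit}")
    if not hit:
        eoat.gripper_to(0,25)
        for a in np.linspace(1.1,-.02,4): env.move_to([*K,119],ori(PB+a)); st(f"turn {a:.2f} {env.get_torque().round(2)}")
        eoat.gripper_to(.5); env.line_to([*K,240])
    env.move_to([260,-430,300],ori(-1.)); env.hold(.3); st("end")
    f=imaging.grab_frame("top"); knock(f); np.save("pics/top5.npy",f); crop(f,95,170,130,100,6,"pics/c8.png")
    cv2.imwrite("pics/top5.png",cv2.resize(f[:,:,::-1],(800,600)))
E
```

```text
over slot t 53.2 p [509.2 216.5 197.5] F [-0.1 -0.8 -1. ] w 0.196
insert False t 55.9 p [509.  216.4 121.2] F [-3.3 -0.7  5.1] w 0.194
released t 57.7 p [508.6 216.3 249.2] F [-0.  -0.2  0.4] w 0.419
down False t 60.3 p [441.6 408.8 119.7] F [ 0.9 -0.5  0.1] w 0.501
turn 1.10 [ 0.52 -0.09 -0.06] t 61.3 p [441.2 408.8 119.1] F [0.1 2.6 0.4] w 0.163
turn 0.73 [ 0.49 -0.15  0.76] t 61.7 p [441.2 408.7 119.2] F [0.2 3.6 1.5] w 0.183
turn 0.35 [ 0.54 -0.02  1.29] t 62.2 p [441.2 408.8 119.3] F [-0.7  3.3  2.7] w 0.268
turn -0.02 [ 0.04 -0.14  0.12] t 62.6 p [441.1 407.9 118.8] F [-0.  -0.6  0.9] w 0.223
end t 67.5 p [ 260.2 -429.9  300. ] F [-0.4 -0.8 -0.7] w 0.503
cover shift px [0.68 0.49] resp 0.69
```

View pics/c8.png

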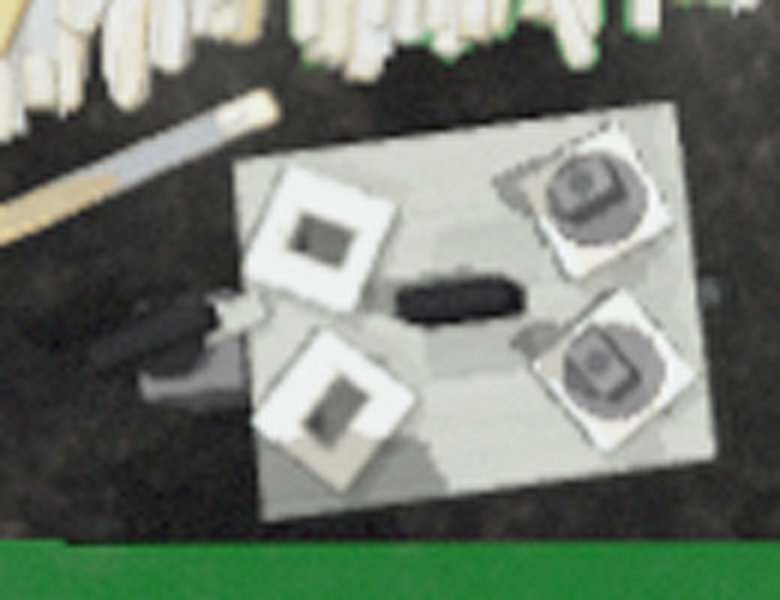

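View pics/top5.png

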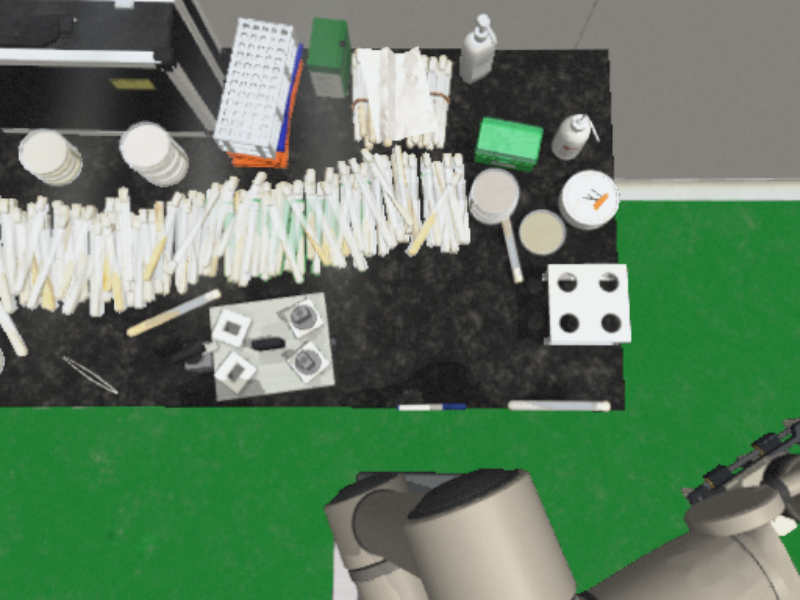

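The rack is empty and both probes are flush. The tube and dish haven't moved. The clamp stopped short, though: the jaw width grew to 0.27 while turning and the bar points about 0.2 rad off. The finger likely rubbed slot 0's bush corner and shifted the cover about 2 mm, which is within its play. It's now past that corner, so I regrip at the actual angle and finish the turn.

```bash
python3 - <<'E'
from h import *
K=np.array([441.2,408.3])
env.move_to([*K,240],ori(PB+.22)); eoat.gripper_to(.5)
hit=env.line_to([*K,119],vel=100,force_limit=8); st(f"down {hit}")
if not hit:
    eoat.gripper_to(0,40); st("grip")
    for a in (.15,.08,.0,-.03): env.move_to([*K,119],ori(PB+a)); env.hold(.2); st(f"turn {a:.2f} {env.get_torque().round(2)}")
    eoat.gripper_to(.5); env.line_to([*K,240])
env.move_to([260,-430,300],ori(-1.)); env.hold(.3); st("end")
f=imaging.grab_frame("top"); knock(f); np.save("pics/top6.npy",f); crop(f,95,170,130,100,6,"pics/c9.png")
E
```

```text
down False t 72.2 p [441.5 408.6 119.7] F [0.1 0.4 0.4] w 0.5
grip t 72.8 p [441.  408.2 119.1] F [-1.4 -0.8  2.5] w 0.159
turn 0.15 [-0.12  0.44 -0.06] t 73.2 p [440.9 408.3 119.1] F [-3.3 -1.3  3.4] w 0.159
turn 0.08 [-0.19  0.77 -0.09] t 73.7 p [440.9 408.3 119.1] F [-6.3 -0.1  4.5] w 0.163
turn 0.00 [-0.2   0.78 -0.06] t 74.1 p [440.8 408.3 119.1] F [-6.1 -0.8  5. ] w 0.16
turn -0.03 [-0.16  0.84  0.28] t 74.6 p [440.8 408.3 119. ] F [-5.2 -1.2  5.4] w 0.163
end t 79.5 p [ 260.2 -429.9  300. ] F [ 0.1 -0.2  0.7] w 0.501
cover shift px [0.61 0.43] resp 0.69
```

View pics/c9.png

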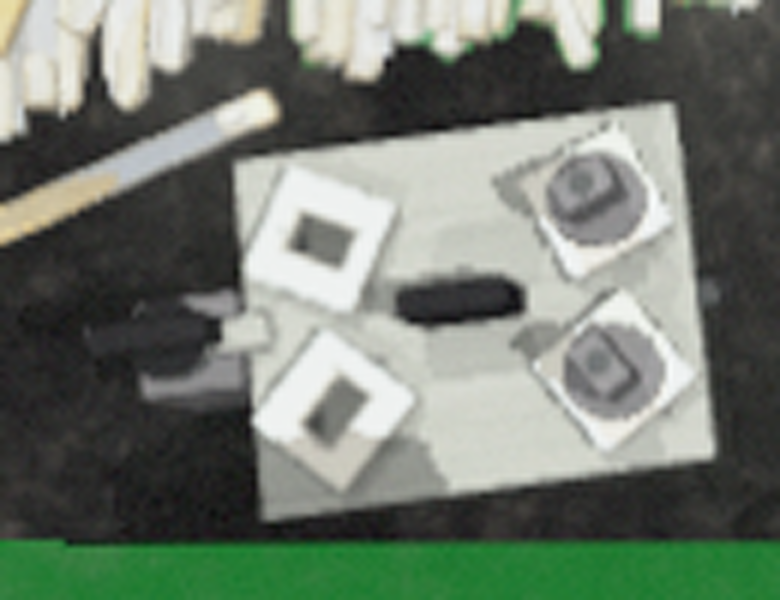

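The clamp is at its zero stop: the torque rose to 0.28 N m and the jaw width stayed at bar thickness. In the picture the finger points straight over the cover's edge at (245,333). Everything is in place, so I hand the job in.

```bash
python3 -c "
from h import *
env.sign_off(); st('done')"
```

```text
the job is handed in; nothing more can be done
the job is handed in; nothing more can be done
```

The job is handed in at about 80 s of the 210 s allowed. I swung the clamp to about 1.37 rad and seated the cover on the bath. The two probes in the rack went into slots 3 and 1, and I turned the clamp back to its zero stop.

**Last checks**
- **Cover:** it seated at the expected height (TCP 108.1 mm, expected 108). The final picture shows it in place on the rim.
- **Probes:** both stopped at TCP 121.2 mm against an expected 121, and they look flush and centred on their bushes. The other two rack holes are empty.
- **Bystanders:** the test tube and dish look unmoved in the last full picture, taken before the clamp regrip. The arm then worked only at the clamp.
- **Robot:** the arm is parked clear of everything.

**What went wrong or disagreed**
- **Clamp:** the first closing turn jammed, probably on the corner of slot 0's bush. The knob slipped in the jaws and stopped about 0.2 rad short. A second grip at the knob's actual angle finished the turn, with a torque rise at the stop and the jaws square on the bar.
- **Cover shift:** the jam moved the cover about 2 mm, inside its play and the 6 mm limit. I didn't measure its height or tilt again afterwards; the pictures show it sitting normally.
- **Camera offset:** the camera's fix on the bath was 1–2 mm off the position found by gripping the knob, so I used the gripped one.

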